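Push the drill-bit rack through the sprung gate

ROBOT

A 6-joint arm with a two-finger parallel gripper is mounted at the origin on the work surface. World frame = base frame: x ahead of the robot, y to its left, z up, the work surface at z = 0. Lengths are in m, angles in degrees, forces in N, time in s.
With the tool pointing down it reaches from about 0.25 to 0.8 m from the base axis. Payload 3.9 kg.
Tool frame: the origin (TCP) lies between the finger pads; the fingertips stand 8 mm ahead of it and the grasp point (between the pads) lies 11 mm behind it; x points along the fingers, z is the direction in which the jaws open and shut, and the axes are right-handed (so a half turn about x gives the same grasp; the last joint's range is limited). The gripper opens to 85 mm and grips with 20 to 120 N. Pads are 22 mm wide; open, the fingers measure 114 mm over their backs; the gripper's body (76 mm by 85 mm) begins 54 mm behind the grasp point. The pads swing forward as they close: fully open they stand 13 mm farther back than shut.
Start: joints at [-72.193, 14.897, -7.913, 67.191, 0, 90], TCP at [0.161, -0.5, 0.239] pointing down, gripper open.
Joint ranges: [-159.42, 159.42], [-47.68, 98.78], [-73.54, 78.23], [-108.79, 121.32], [-90, 84.71], [-180, 180]. Speed limits (degrees/s): [147.25, 147.25, 180, 180, 180, 180].

INTERFACE

Orientations are given as [roll, pitch, yaw] about the fixed x, y, z axes, in that order (R = Rz(yaw) Ry(pitch) Rx(roll)).
In Python, from station import manip, imaging gives the robot as it stands. The module is installed in compiled form; this text tells all that it offers.
- The arm moves only by the shell command python3 -m creep 'ROWS'. ROWS is a JSON object of lists of equal length, an entry for each row: "travel": the shift along the tool's x, y, z in cm, a list of three; "roll": the turn about the tool's x in degrees; "hand": the closure in counts, from 0 (fully open) to 255 (shut). In form: {"travel": [[dx, dy, dz], ...], "roll": [roll, ...], "hand": [hand, ...]}. A call has exactly 5 rows; each row shifts and turns the commanded pose from where the row before left it, along the tool's axes as they then stand; what a row does not reach is not made up. A row lasts 1/12 s, in which the tool goes at most 41.7 mm and 7.16 degrees, less where a joint would pass 70% of its speed; a pose out of reach is approached as far as the arm can. A call is refused whole if a number of a shift passes 4.17 or a number of a turn 7.16, either way. A call with a gripper value outside its range is refused whole. The fingers move at their own pace and stop on an object; the grip force is fixed at half the most. Time passes only in rows, so rows that do not move let the fingers close, or fill a call up. It gives the time, the measured TCP pose, the force and the opening at its end, in the units of the state.
- manip.sense(): the state, without advancing time (a new reading comes with each control period).
- imaging.get_image(name): name is "scene" or "top" or "wrist"; returns a dict with "image" (400x640x3 uint8, red, green, blue), "camera_matrix" (3x3 intrinsics, pixels), "distortion" ([k1, k2, p1, p2, k3] as OpenCV has them; the pictures are not rectified), "rvec" (rotation vector, rad) and "tvec" (3), from world to camera coordinates, as OpenCV has them; the wrist camera has in their place "mount" (4x4, takes a point from camera to tool coordinates, whose origin is the TCP and whose axes are the tool frame's). Camera axes: x right, y down, z forward; pixel columns grow to the right and rows downward; lengths in m; the calibration is good to about 2 mm. A picture is of the moment at which its call begins: read the wrist's pose just before it. There is no depth.
- manip.finish_job(): hands the job in, once; it reports no verdict.
The state is a dict: "clock": time; "joints": joint angles; "qd": joint speeds; "effort": joint torques, N m; "position": TCP position; "ee_rot": TCP orientation; "contact_force": force on the tool from outside, world axes, zero at the start; "moment": the same for the moment, N m; "finger_gap": finger opening in m.
Only numpy, scipy, OpenCV 4.12 (cv2) and the standard library are available. Lean on these libraries where they do the work, as an engineer would, in place of code of your own. Each camera call takes 0.05 s, during which the arm holds its last target.

TASK

With one fingertip press down the long steel bar beside the chute so that its gate swings up, and keep it held up while another finger pushes the drill-bit rack along the chute under the open gate, until the whole rack is past the gate; only then let the bar up, so that the gate closes behind the rack. Push the rack only, never grip or lift it, do not let the gate down on it on the way, and leave the other things on the bench alone.

Things in the scene. Friction and masses are not known exactly. Their poses are not given: they have to be found in the camera images.
- chute: Straight open chute fixed on the bench, teal floor, black walls. Origin on the bench top, mid-chute, in the gate's plane; +x the way the rack is pushed, +y the press-bar side, z up. Walls 66 mm apart, 4 mm thick, tops at z = 29 mm, x = -190 to 120 mm, flared at the open entry. Floor top at z = 4 mm. Black hinge brackets 38 mm tall at x = -207 and +61 mm, y = 38 to 58 mm.
- end_stop (a point): Middle of the black end stop's inner face (chute x = 114 mm, z = 24 mm). Between gate and stop there is room for the 84 mm rack and 27 mm more: at the stop the rack's origin is at chute x = 72 mm; its whole length is past the gate from 45 mm on.
- rack: Loose black block in the chute before the gate, 84 mm long (x), 60 wide (y), 32 tall, 0.25 to 0.5 kg, with drill bits standing in it at y = -18 and 0 mm. Origin: centre of the underside; +x is the leading end, +y the press-bar side. Bits in the rear half (x = -8, -28 mm) end 52 mm or less above the underside, in the front half (x = 12, 30) 76 mm or less.
- rack_rear (a point): Centre of the rack's flat rear face, the face to push: 42 mm behind the rack's origin, 16 mm above its underside; the face is 60 mm wide, 32 mm tall.
- gate (a joint): Gate angle, rad: 0 = sprung shut, 1.2 = its stop. Turns about a shaft parallel to chute x at chute y = 46 mm, z = 30 mm. Pressing the bar down swings the blade up in its own plane, over the wall. At 0.75 the blade's lower edge is level with the rack's top: hold it at 0.85 to 1.15 while the rack is under it. Let go, it springs shut.
- blade (a point): Centre of the gate's steel blade, 5 mm thick, in the plane chute x = 0. Shut, it hangs in the chute from y = 12 to 22 mm, z = 16 to 38 mm, on an arm over the +y wall: the rack cannot pass and cannot push it open. Open, it stands above that wall, its top at z = 66 mm at most, so it passes between two fingers that straddle the wall.
- bar_mid (a point): Middle of the gate's press bar, on its axis (chute x = -73 mm): round steel bar, 12 mm thick, 256 mm long, parallel to the chute from x = -201 to 55 mm, held by a thin arm at each end. Gate shut: y = 78 mm, bar top at z = 53 mm; at 0.8: y = 80, top 25; at 0.95: y = 78, top 20; at 1.2: y = 73, top 13. About 1 N starts it, 3 to 4 N hold it; a fingertip slides along it.
- tape: Bystander: red and black tape measure, 62 x 36 x 50 mm, origin at the centre of its underside; stands on the bench on the chute's -y side.
- battery: Bystander: teal and black tool battery, 115 x 75 x 58 mm, origin at the centre of its underside; beyond the press bar, on the chute's +y side.
- stepdrill: Bystander: brass-coloured step drill standing on its wide end, 32 mm in diameter, 60 mm tall, origin at the centre of its underside; on the chute's -y side.
Things that resemble listed ones, but are neither listed nor needed, are in the scene too. Leave any purple or red look-alike of the rack alone.

How it is judged:
By the outcome, as a careful person would: the job done as asked, in the order asked, and still so for the second after the job is handed in, with the robot touching nothing.
It also fails if it takes over 45 s, if anything falls off the work surface, if the arm or the gripper's body presses on something with over 40 N, if the wrist force passes 120 N, or if a joint passes its speed limit or range.

## Working session

There is one attempt and no reset: what is moved stays moved. The work goes in short steps, Python scripts to look and compute and a shell command to move; the robot and the scene stay as the last step left them, time stands still between calls to the robot, and variables do not carry over. Pictures are saved under pics/ and viewed, and the job is handed in when it is done.

```bash
mkdir -p pics; cat > h.py <<'E'
import numpy as np,cv2
from station import manip,imaging
def snap(n,f):
    d=imaging.get_image(n); cv2.imwrite('pics/'+f,d['image'][:,:,::-1]); return d
def ray(d,uv):
    K=np.array(d['camera_matrix']);D=np.array(d['distortion'])
    p=cv2.undistortPoints(np.array(uv,float).reshape(-1,1,2),K,D).reshape(-1,2)
    v=np.c_[p,np.ones(len(p))]
    R=cv2.Rodrigues(np.array(d['rvec'],float))[0];t=np.array(d['tvec'],float).ravel()
    return -R.T@t, v@R
def onz(d,uv,z):
    o,v=ray(d,uv); s=(z-o[2])/v[:,2]; return o+v*s[:,None]
def proj(d,P):
    return cv2.projectPoints(np.array(P,float).reshape(-1,3),np.array(d['rvec'],float),np.array(d['tvec'],float),np.array(d['camera_matrix']),np.array(d['distortion']))[0].reshape(-1,2)
E
python3 - <<'E'
from h import *
import pickle
print(manip.sense())
o={}
for n in('scene','top','wrist'):
    o[n]=snap(n,n+'0.png')
pickle.dump(o,open('o.pkl','wb'))
E
```

```text
{'clock': 0.0, 'joints': array([-7.21907905e+01,  1.49355665e+01, -7.98631742e+00,  6.71892587e+01,
        7.91797624e-04,  9.00003264e+01]), 'qd': array([ 0.00221321,  0.02939026,  0.12259012, -0.00954119, -0.01709667,
       -0.01477609]), 'effort': array([-2.45452711e-04, -4.05677247e+01,  2.53923082e+01,  1.87759747e-02,
        5.80293931e-05, -9.01323176e-06]), 'position': array([ 0.16037164, -0.49920937,  0.23846271]), 'ee_rot': array([179.59214974,  89.88885453, 107.401032  ]), 'contact_force': array([-0.58952386, -0.79273796, -1.41995659]), 'moment': array([-0.03169472,  0.04082745, -0.04715057]), 'finger_gap': 0.084916473996207}
```

View pics/scene0.png

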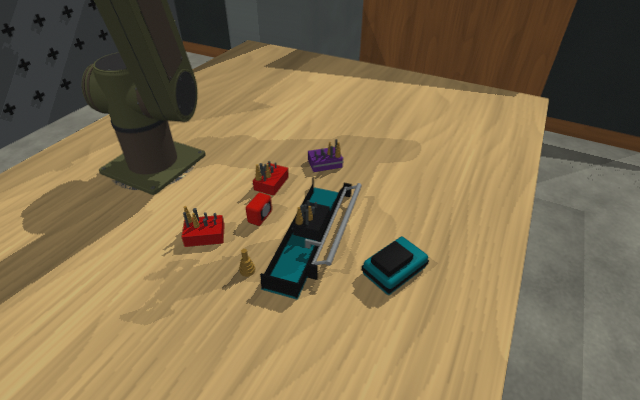

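View pics/top0.png

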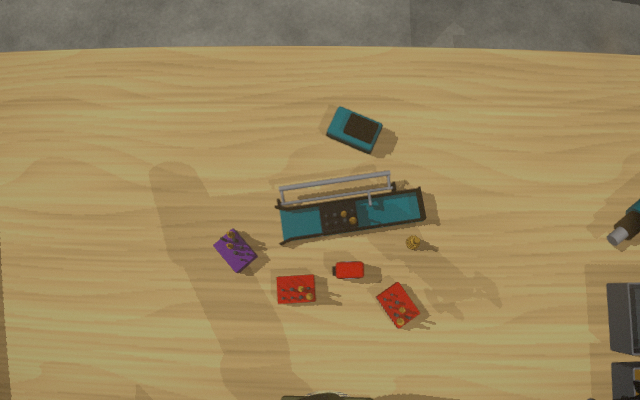

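View pics/wrist0.png

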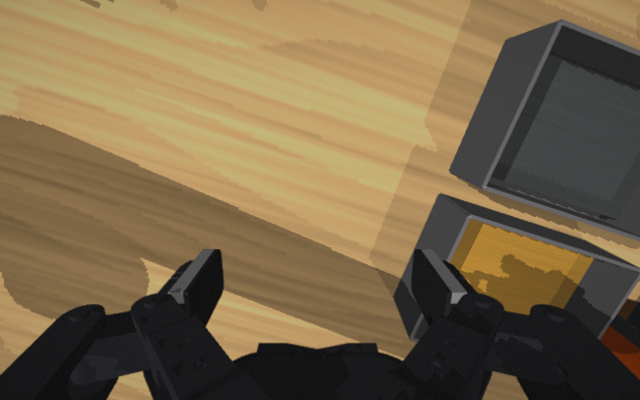

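```bash
python3 - <<'E'
from h import *
import pickle
o=pickle.load(open('o.pkl','rb'))
im=o['top']['image'][:,:,::-1][150:260,265:440]
cv2.imwrite('pics/c1.png',cv2.resize(im,None,fx=4.5,fy=4.5,interpolation=cv2.INTER_CUBIC))
im=o['scene']['image'][:,:,::-1][170:310,240:440]
cv2.imwrite('pics/c2.png',cv2.resize(im,None,fx=4,fy=4,interpolation=cv2.INTER_CUBIC))
print(ray(o['top'],[[320,200]]),ray(o['scene'],[[320,200]]))
E
```

```text
(array([ 0.34268569, -0.01068864,  1.03332745]), array([[ 0.19111446,  0.03337479, -0.98104841]])) (array([ 0.81265001, -0.58961112,  0.63319513]), array([[-0.34075596,  0.67921167, -0.65012789]]))
```

View pics/c1.png

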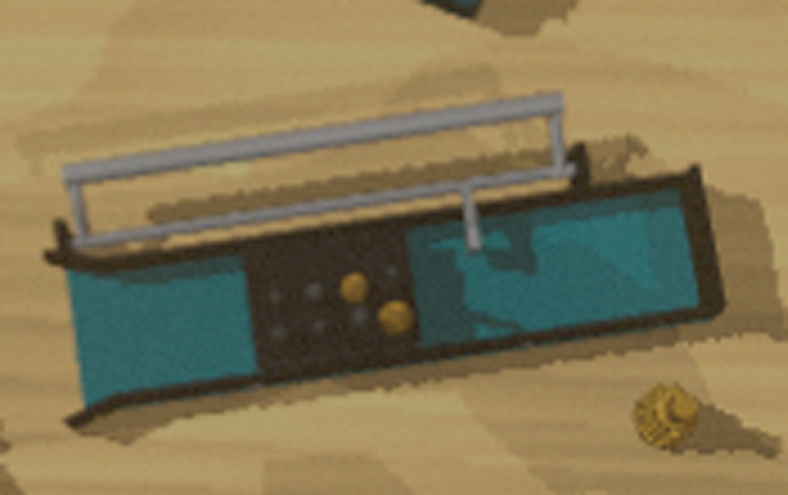

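View pics/c2.png

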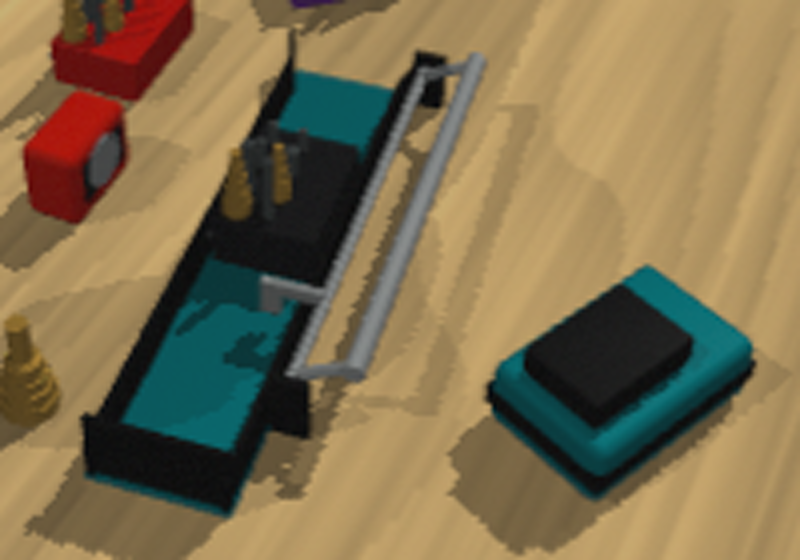

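```bash
cat >> h.py <<'E'
def c2w(c,P):
    P=np.atleast_2d(np.array(P,float)); a=c[2]; R=np.array([[np.cos(a),-np.sin(a)],[np.sin(a),np.cos(a)]])
    return np.c_[P[:,:2]@R.T+c[:2],P[:,2]]
def w2c(c,P):
    P=np.atleast_2d(np.array(P,float)); a=c[2]; R=np.array([[np.cos(a),-np.sin(a)],[np.sin(a),np.cos(a)]])
    return np.c_[(P[:,:2]-c[:2])@R,P[:,2]]
E
python3 - <<'E'
from h import *
import pickle
from scipy.optimize import least_squares
o=pickle.load(open('o.pkl','rb'))
t=o['top'];s=o['scene']
f=lambda L:np.array(L)/4.5+[265,150]
g=lambda L:np.array(L)/4+[240,170]
# bar ends
pts=[((66,172),(-.201,.078,.047)),((562,103),(.055,.078,.047)),((697,168),(.120,.037,.029)),((724,306),(.120,-.037,.029)),((474,246),(0,.012,.038))]
uv=f([p[0] for p in pts]);P=np.array([p[1] for p in pts])
W=np.vstack([onz(t,[u],p[2]) for u,p in zip(uv,P)])
r=least_squares(lambda c:(c2w(c,P)-W)[:,:2].ravel(),[.45,-.05,-1.5])
c=r.x;print(c,np.degrees(c[2]));print((r.fun.reshape(-1,2)*1e3).round(1))
print('rack',w2c(c,onz(t,f([(247,258),(259,372),(406,232),(420,345)]),.036)).round(4))
# scene checks
print('scene barends',w2c(c,onz(s,g([(478,58),(352,370)]),.047)).round(4))
print('scene barpred',(proj(s,c2w(c,[(-.201,.078,.047),(.055,.078,.047),(.12,.037,.029),(.12,-.037,.029)]))-[240,170])*4)
np.save('c.npy',c)
d=pickle
m=cv2.inRange(cv2.cvtColor(t['image'],cv2.COLOR_RGB2HSV),(20,120,80),(30,255,255))
print('step',w2c(c,onz(t,f([(667,415)]),.03)),'tape',w2c(c,onz(t,[(349,270)],.05)),'batt',w2c(c,onz(t,[(355,130)],.058)),'purp',w2c(c,onz(t,[(235,250)],.03)),'reds',w2c(c,onz(t,[(297,290),(398,305)],.03)))
print('chute pts world',c2w(c,[(-.19,0,0),(0,0,0),(.114,0,0)]))
E
```

```text
[ 0.51584616 -0.09412914 -1.40817291] -80.68236459241794
[[-0.5  1.7]
 [ 1.5 -0.6]
 [ 0.2 -0.2]
 [-1.5  0.1]
 [ 0.2 -1. ]]
rack [[-0.1151  0.0231  0.036 ]
 [-0.1173 -0.0351  0.036 ]
 [-0.0336  0.0245  0.036 ]
 [-0.0356 -0.0334  0.036 ]]
scene barends [[-0.2005  0.0807  0.047 ]
 [ 0.0539  0.0793  0.047 ]]
scene barpred [[473.82208412  56.65731059]
 [348.67035247 370.96891599]
 [222.55278721 477.43212535]
 [ 76.43445174 437.45335111]]
step [[ 0.08164799 -0.08576295  0.03      ]] tape [[-0.07171379 -0.12647995  0.05      ]] batt [[-0.00947576  0.18616167  0.058     ]] purp [[-0.31925844 -0.04484639  0.03      ]] reds [[-0.19169947 -0.15288303  0.03      ]
 [ 0.02420625 -0.21741376  0.03      ]]
chute pts world [[ 0.48508372  0.09336398  0.        ]
 [ 0.51584616 -0.09412914  0.        ]
 [ 0.53430362 -0.20662502  0.        ]]
```

```bash
cat >> h.py <<'E'
from scipy.spatial.transform import Rotation as Ro
def pose():
    s=manip.sense(); return s,np.array(s['position']),Ro.from_euler('xyz',s['ee_rot'],degrees=True).as_matrix()
E
python3 - <<'E'
from h import *
import pickle
o=pickle.load(open('o.pkl','rb'));c=np.load('c.npy')
s,p,R=pose();print(R.round(3));print(o['wrist']['mount'])
yd=np.array([np.cos(c[2]+np.pi/2),np.sin(c[2]+np.pi/2),0]);print(yd)
for sg in(1,-1):
    v=R.T@(sg*yd); print(sg,'roll',np.degrees(np.arctan2(-v[1],v[2])))
print(c2w(c,[(-.14,.036,.239)]))
E
```

```text
[[-0.     0.952  0.306]
 [ 0.001  0.306 -0.952]
 [-1.    -0.    -0.002]]
[[ 9.76306520e-04 -2.75118399e-01  9.61409857e-01 -1.34005922e-01]
 [ 7.93888889e-05 -9.61410291e-01 -2.75118604e-01  6.83691149e-02]
 [ 9.99999520e-01  3.44925347e-04 -9.16789791e-04  2.38755257e-05]
 [ 0.00000000e+00  0.00000000e+00  0.00000000e+00  1.00000000e+00]]
[0.98680593 0.16190756 0.        ]
1 roll -81.50946038716178
-1 roll 98.49053961283822
[[0.52870411 0.04985236 0.239     ]]
```

```bash
cat > go.py <<'E'
from h import *
import sys
c=np.load('c.npy'); s,p,R=pose()
q=w2c(c,[p])[0]
print('t',round(s['clock'],2),'chute TCP mm',(q*1e3).round(1),'F',np.array(s['contact_force']).round(1),'gap',round(s['finger_gap']*1e3,1),'j',np.round(s['joints'],0))
yd=np.array([np.cos(c[2]+np.pi/2),np.sin(c[2]+np.pi/2),0]); v=R.T@yd
print('roll left',np.degrees(np.arctan2(-v[1],v[2])).round(2), 'tilt',(R[:,0]*1e3).round(1))
if len(sys.argv)>3:
    T=c2w(c,[np.array(list(map(float,sys.argv[1:4])))/1e3])[0]
    print('to go tool cm',((R.T@(T-p))*100).round(2))
E
python3 -m creep '{"travel":[[0,2.8,-2.2],[0,2.7,-2.3],[0,2.6,-2.4],[0,2.5,-2.5],[0,2.4,-2.6]],"roll":[-6,-6,-6,-6,-6],"hand":[0,0,0,0,0]}'
python3 go.py -140 36 239
```

```text
clock: 0.57
position: [0.2134, -0.3329, 0.2389]
ee_rot: [102.3, 90.0, 60.5]
contact_force: [1.5, 0.7, 0.0]
finger_gap: 0.0853
t 0.57 chute TCP mm [ 186.6 -337.1  238.9] F [1.5 0.7 0. ] gap 85.3 j [-57.   2. -24.  64.   0.  74.]
roll left -51.18 tilt [ 3.e-01  5.e-01 -1.e+03]
to go tool cm [ 2.000e-02  4.955e+01 -2.060e+00]
```

```bash
python3 -m creep '{"travel":[[0,4,0],[0,4,0.3],[0,3.9,0.7],[0,3.8,1.1],[0,3.7,1.5]],"roll":[-6,-6,-6,-6,-6],"hand":[0,0,0,0,0]}'
python3 go.py -140 36 239
```

```text
clock: 0.98
position: [0.3433, -0.1817, 0.2394]
ee_rot: [-30.6, 90.0, -42.5]
contact_force: [0.8, -0.1, -0.1]
finger_gap: 0.0855
t 0.98 chute TCP mm [  58.5 -184.5  239.4] F [ 0.8 -0.1 -0.1] gap 85.5 j [-28.   1. -24.  64.  -0.  74.]
roll left -21.24 tilt [ 3.e-01 -3.e-01 -1.e+03]
to go tool cm [ 0.04 26.48 13.36]
```

```bash
python3 -m creep '{"travel":[[0,3.6,1.9],[0,3.4,2.2],[0,3.2,2.5],[0,3.1,2.7],[0,3.1,2.7]],"roll":[-7,-7,-7,0,0],"hand":[45,45,45,45,45]}'
python3 go.py -140 36 239
```

```text
clock: 1.4
position: [0.4624, -0.016, 0.2392]
ee_rot: [-126.4, 90.0, -117.5]
contact_force: [0.2, -0.9, -0.8]
finger_gap: 0.0703
t 1.4 chute TCP mm [-85.7 -40.1 239.2] F [ 0.2 -0.9 -0.8] gap 70.3 j [ -2.   9. -16.  65.  -0.  79.]
roll left -0.48 tilt [-1.e-01 -2.e-01 -1.e+03]
to go tool cm [0.01 5.49 7.57]
```

```bash
python3 -m creep '{"travel":[[0,1.6,2.2],[0,1.6,2.2],[0,1.3,1.9],[0,0.9,1.2],[0,0,0]],"roll":[-0.4,0,0,0,0],"hand":[45,45,45,45,45]}'
python3 go.py -140 36 239
python3 - <<'E'
from h import *
import pickle
s,p,R=pose();w=snap('wrist','w1.png');pickle.dump((p,R,w),open('w1.pkl','wb'))
snap('scene','s1.png')
E
```

```text
clock: 1.82
position: [0.5293, 0.0493, 0.2386]
ee_rot: [39.6, 89.9, 49.0]
contact_force: [0.0, 0.2, -0.3]
finger_gap: 0.0704
t 1.82 chute TCP mm [-139.4   36.5  238.6] F [ 0.   0.2 -0.3] gap 70.4 j [ 5. 16. -7. 67.  0. 86.]
roll left 0.05 tilt [ 7.e-01  8.e-01 -1.e+03]
to go tool cm [-0.04  0.06 -0.05]
```

View pics/w1.png

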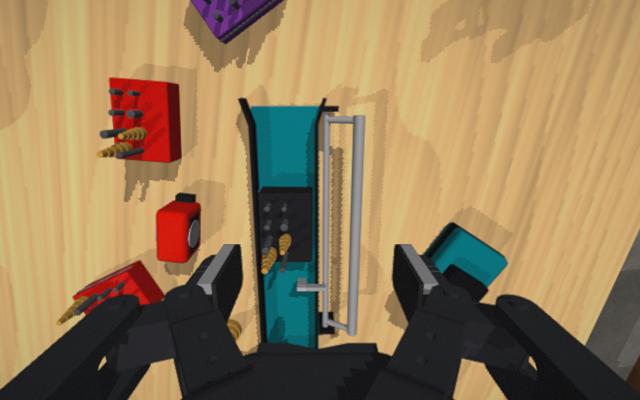

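View pics/s1.png

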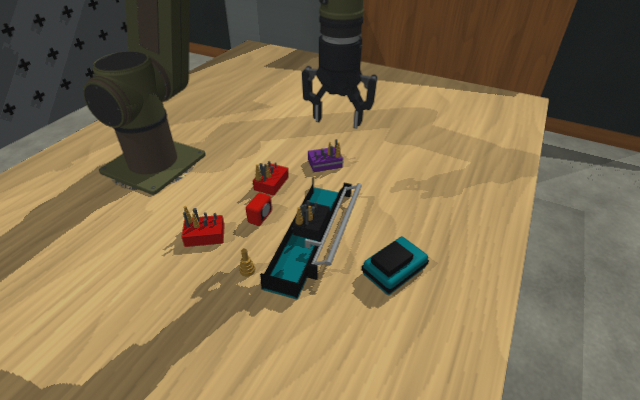

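```bash
cat >> h.py <<'E'
def wr(p,R,w,uv):
    M=np.array(w['mount']);q=cv2.undistortPoints(np.array(uv,float).reshape(-1,1,2),np.array(w['camera_matrix']),np.array(w['distortion'])).reshape(-1,2)
    v=np.c_[q,np.ones(len(q))]@M[:3,:3].T@R.T; o=p+R@M[:3,3]; return o,v
def wonz(p,R,w,uv,z):
    o,v=wr(p,R,w,uv); return o+v*((z-o[2])/v[:,2])[:,None]
def wprojt(w,P):
    M=np.linalg.inv(np.array(w['mount'])); rv=cv2.Rodrigues(M[:3,:3])[0]
    return cv2.projectPoints(np.array(P,float),rv,M[:3,3],np.array(w['camera_matrix']),np.array(w['distortion']))[0].reshape(-1,2)
E
python3 - <<'E'
from h import *
import pickle
p,R,w=pickle.load(open('w1.pkl','rb'))
c=np.load('c.npy')
im=w['image'][:,:,::-1][90:350,160:460]
cv2.imwrite('pics/w1c.png',cv2.resize(im,None,fx=2.3,fy=2.3,interpolation=cv2.INTER_CUBIC))
print(wprojt(w,[(x,y,z) for x in(.008,) for y in(-.011,.011) for z in (-.05,-.035,.035,.05)]).round(0))
E
```

```text
[[219. 275.]
 [250. 275.]
 [390. 275.]
 [420. 275.]
 [216. 234.]
 [247. 234.]
 [393. 234.]
 [424. 234.]]
```

View pics/w1c.png

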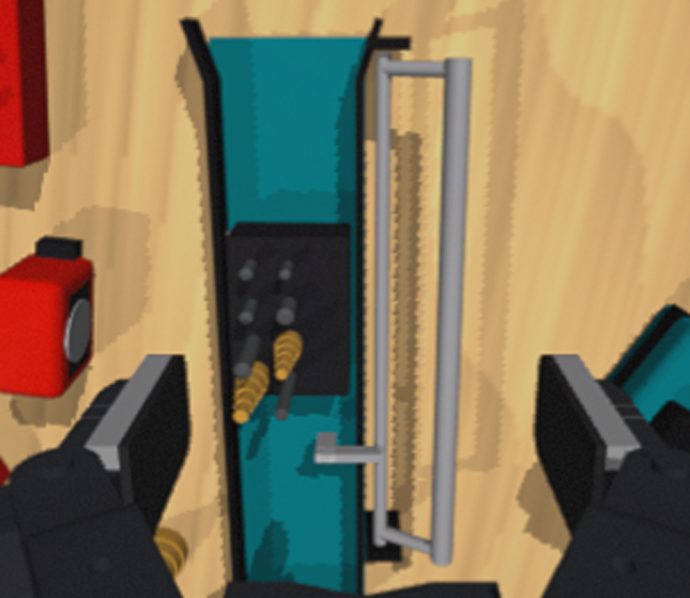

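```bash
python3 - <<'E'
from h import *
import pickle
p,R,w=pickle.load(open('w1.pkl','rb'))
c=np.load('c.npy')
I=np.eye(3)
f=lambda L:np.array(L)/2.3+[160,90]
o,v=wr(np.zeros(3),I,w,f([(142,356),(187,356),(540,356),(581,356)]))
print('tip tool',((o+v*((.011-o[1])/v[:,1])[:,None])*1e3).round(1))
o,v=wr(np.zeros(3),I,w,f([(105,465),(620,465)]))
print('tip far',((o+v*((-.011-o[1])/v[:,1])[:,None])*1e3).round(1))
W=lambda L,z:(w2c(c,wonz(p,R,w,f(L),z))*1e3).round(1)
print('bar ends',W([(458,60),(442,560)],.047))
print('rack top rear',W([(230,236),(350,236),(350,394)],.036))
print('rear bottom?',W([(233,222),(350,222)],.004))
print('floor entry',W([(209,38),(366,38)],.004))
print('blade',W([(318,458),(340,458)],.038))
E
```

```text
tip tool [[ -4.7  11.  -43.4]
 [ -4.7  11.  -34.7]
 [ -4.6  11.   32.9]
 [ -4.7  11.   40.8]]
tip far [[ -7.6 -11.  -51.7]
 [ -7.5 -11.   49.5]]
bar ends [[-200.2   76.8   47. ]
 [  54.8   77.9   47. ]]
rack top rear [[-118.7  -27.1   36. ]
 [-118.8   29.9   36. ]
 [ -36.1   29.6   36. ]]
rear bottom? [[-117.7  -31.1    4. ]
 [-117.7   29.4    4. ]]
floor entry [[-209.4  -38.6    4. ]
 [-209.4   37.4    4. ]]
blade [[-0.6 13.  38. ]
 [-0.6 24.4 38. ]]
```

```bash
python3 -m creep '{"travel":[[3.5,0,0.05],[3.5,0,0],[3.5,0,0],[3.5,0,0],[2.2,0,0]],"roll":[0,0,0,0,0],"hand":[33,33,33,33,33]}'
python3 -m creep '{"travel":[[0,0,0],[0,0,0],[0,0,0],[0,0,0],[0,0,0]],"roll":[0,0,0,0,0],"hand":[33,33,33,33,33]}'
python3 go.py -139 37 14
python3 - <<'E'
from h import *
import pickle
s,p,R=pose();w=snap('wrist','w2.png');pickle.dump((p,R,w),open('w2.pkl','wb'))
d=snap('scene','s2.png')
cv2.imwrite('pics/s2c.png',cv2.resize(d['image'][:,:,::-1][110:310,230:450],None,fx=3,fy=3,interpolation=cv2.INTER_CUBIC))
E
```

```text
clock: 2.33
position: [0.5244, 0.0458, 0.0744]
ee_rot: [179.8, 89.7, -171.0]
contact_force: [0.5, 0.2, -0.1]
finger_gap: 0.0739
clock: 2.75
position: [0.5294, 0.0472, 0.0794]
ee_rot: [-4.6, 89.8, 4.6]
contact_force: [0.3, 0.4, 0.7]
finger_gap: 0.0744
t 2.75 chute TCP mm [-137.2   36.3   79.4] F [0.3 0.4 0.7] gap 74.4 j [  5.  22. -23.  45.  -0.  86.]
roll left -0.13 tilt [ 4.e+00  3.e-01 -1.e+03]
to go tool cm [6.54 0.18 0.05]
```

View pics/w2.png

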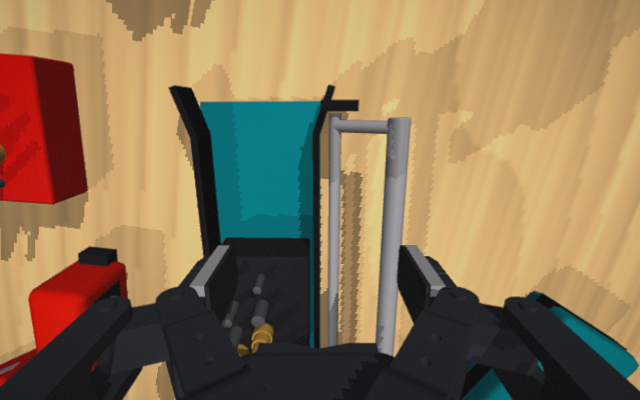

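View pics/s2c.png

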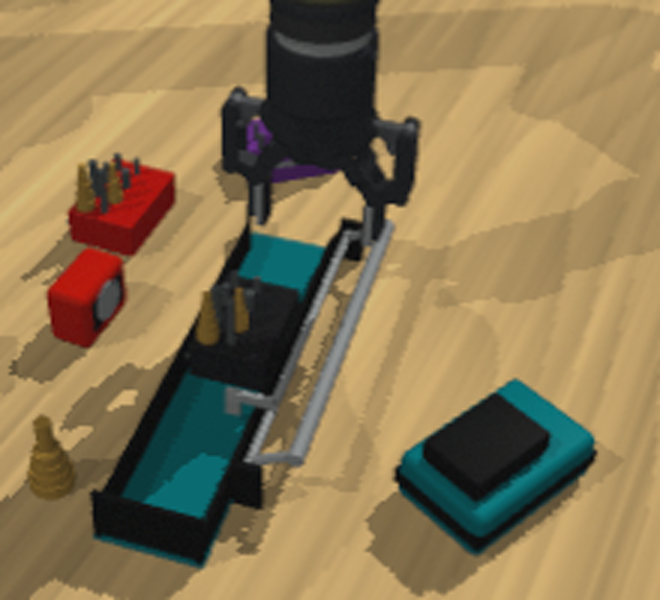

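```bash
python3 -m creep '{"travel":[[0.5,0.1,0.1],[0.6,0.1,0],[0.6,0,0],[0.5,0,0],[0,0,0]],"roll":[0,0,0,0,0],"hand":[33,33,33,33,33]}'
python3 go.py -139 37.5 14
python3 - <<'E'
from h import *
import pickle
s,p,R=pose();w=snap('wrist','w3.png');pickle.dump((p,R,w),open('w3.pkl','wb'))
d=snap('scene','s3.png')
cv2.imwrite('pics/s3c.png',cv2.resize(d['image'][:,:,::-1][140:240,290:390],None,fx=6,fy=6,interpolation=cv2.INTER_CUBIC))
cv2.imwrite('pics/w3c.png',cv2.resize(w['image'][:,:,::-1][200:350,170:470],None,fx=2.6,fy=2.6,interpolation=cv2.INTER_CUBIC))
E
```

```text
clock: 3.27
position: [0.5271, 0.0493, 0.0537]
ee_rot: [175.8, 89.8, -175.0]
contact_force: [0.2, 0.6, 0.1]
finger_gap: 0.0747
t 3.27 chute TCP mm [-139.7   34.3   53.7] F [0.2 0.6 0.1] gap 74.7 j [  5.  24. -25.  42.   0.  86.]
roll left -0.1 tilt [-3.e+00 -3.e-01 -1.e+03]
to go tool cm [ 3.97 -0.07  0.33]
```

View pics/w3c.png

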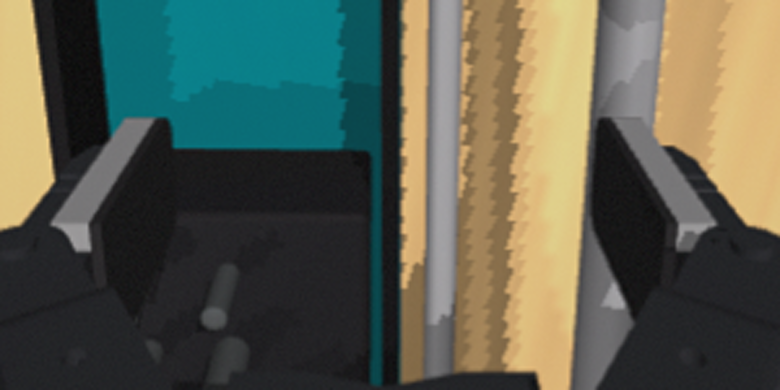

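View pics/s3c.png

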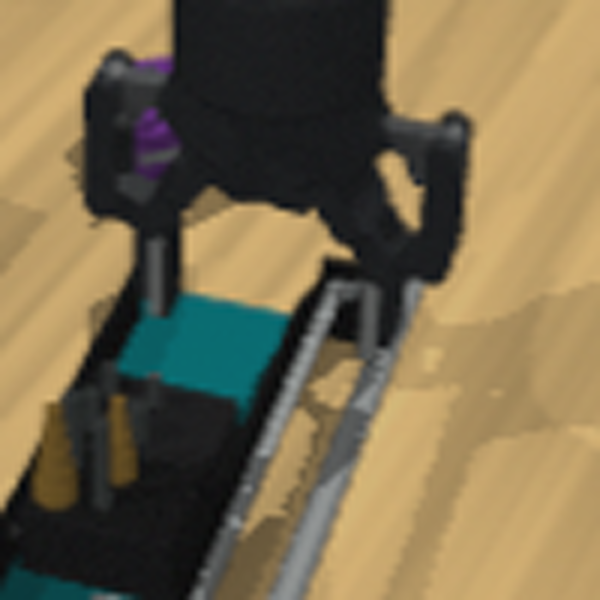

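```bash
python3 -m creep '{"travel":[[0,0,0],[0,0,0],[0,0,0],[0,0,0],[0,0,0]],"roll":[0,0,0,0,0],"hand":[33,33,33,33,33]}'
python3 go.py -139 37.5 14
```

```text
clock: 3.78
position: [0.5286, 0.0493, 0.0555]
ee_rot: [-3.6, 90.0, 5.6]
contact_force: [-0.2, 0.2, 0.5]
finger_gap: 0.0746
t 3.78 chute TCP mm [-139.5   35.8   55.5] F [-0.2  0.2  0.5] gap 74.6 j [  5.  24. -25.  42.   0.  86.]
roll left -0.11 tilt [ 4.e-01  0.e+00 -1.e+03]
to go tool cm [ 4.15 -0.05  0.17]
```

```bash
python3 -m creep '{"travel":[[0,0,0.15],[0.5,0,0],[0.5,0,0],[0.5,0,0],[0.4,0,0]],"roll":[0,0,0,0,0],"hand":[33,33,33,33,33]}'
python3 -m creep '{"travel":[[0,0,0],[0,0,0],[0,0,0],[0,0,0],[0,0,0]],"roll":[0,0,0,0,0],"hand":[33,33,33,33,33]}'
python3 go.py -139 37.5 14
python3 - <<'E'
from h import *
import pickle
s,p,R=pose();w=snap('wrist','w4.png');pickle.dump((p,R,w),open('w4.pkl','wb'))
d=snap('scene','s4.png')
cv2.imwrite('pics/s4c.png',cv2.resize(d['image'][:,:,::-1][140:290,260:400],None,fx=4.2,fy=4,interpolation=cv2.INTER_CUBIC))
E
```

```text
clock: 4.2
position: [0.5307, 0.0497, 0.036]
ee_rot: [-3.1, 89.9, 6.1]
contact_force: [0.4, 0.3, 2.7]
finger_gap: 0.0743
clock: 4.62
position: [0.5289, 0.0494, 0.0361]
ee_rot: [177.0, 89.9, -173.8]
contact_force: [-1.9, -0.3, 1.0]
finger_gap: 0.0747
t 4.62 chute TCP mm [-139.6   36.1   36.1] F [-1.9 -0.3  1. ] gap 74.7 j [  5.  25. -26.  39.  -0.  86.]
roll left -0.11 tilt [-1.8e+00 -2.0e-01 -1.0e+03]
to go tool cm [ 2.21 -0.06  0.14]
```

View pics/w4.png

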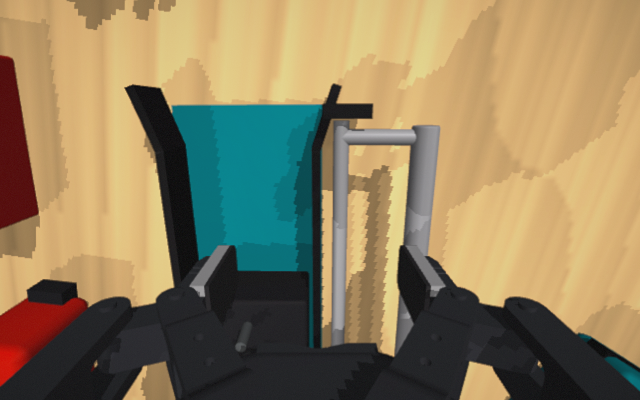

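View pics/s4c.png

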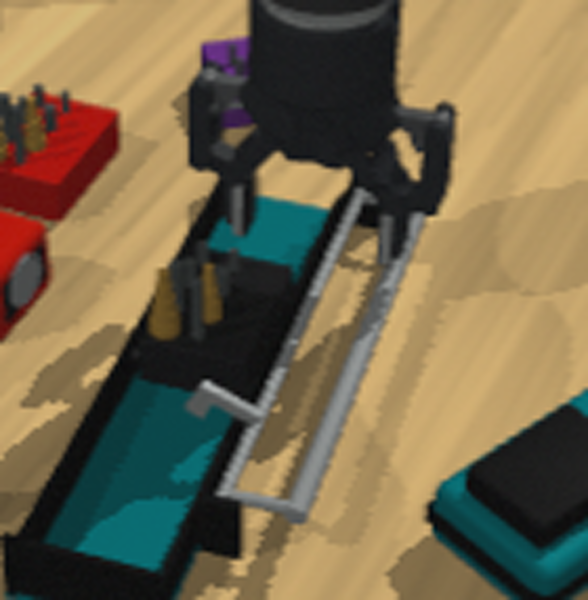

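```bash
python3 -m creep '{"travel":[[0.4,0,0.2],[0.5,0,0],[0.5,0,0],[0.4,0,0],[0.2,0,0]],"roll":[0,0,0,0,0],"hand":[33,33,33,33,33]}'
python3 -m creep '{"travel":[[0,0,0],[0,0,0],[0,0,0],[0,0,0],[0,0,0]],"roll":[0,0,0,0,0],"hand":[33,33,33,33,33]}'
python3 go.py -139 37.5 14
python3 - <<'E'
from h import *
import pickle
s,p,R=pose();w=snap('wrist','w5.png')
d=snap('scene','s5.png');t=snap('top','t5.png');pickle.dump((p,R,w,d,t),open('w5.pkl','wb'))
cv2.imwrite('pics/s5c.png',cv2.resize(d['image'][:,:,::-1][140:290,260:400],None,fx=4,fy=4,interpolation=cv2.INTER_CUBIC))
E
```

```text
clock: 5.13
position: [0.5305, 0.0497, 0.0154]
ee_rot: [-179.1, 89.9, -169.9]
contact_force: [-4.3, -1.6, 6.0]
finger_gap: 0.0741
clock: 5.55
position: [0.5309, 0.0497, 0.0161]
ee_rot: [-179.5, 89.9, -170.3]
contact_force: [-4.0, -1.0, 5.3]
finger_gap: 0.0742
t 5.55 chute TCP mm [-139.5   38.1   16.1] F [-4.  -1.   5.3] gap 74.2 j [  5.  27. -27.  36.  -0.  86.]
roll left -0.11 tilt [-1.8e+00 -3.0e-01 -1.0e+03]
to go tool cm [ 0.21 -0.05 -0.06]
```

View pics/w5.png

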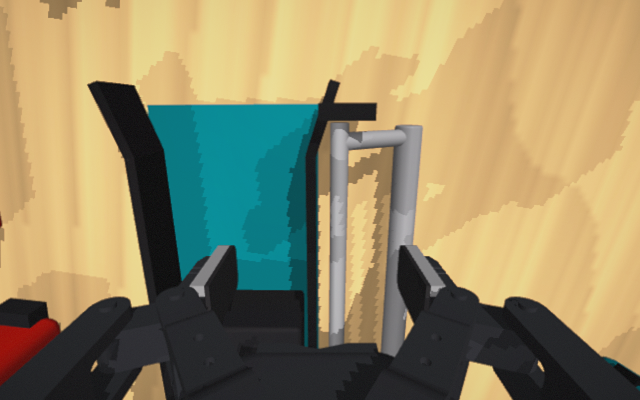

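View pics/s5c.png

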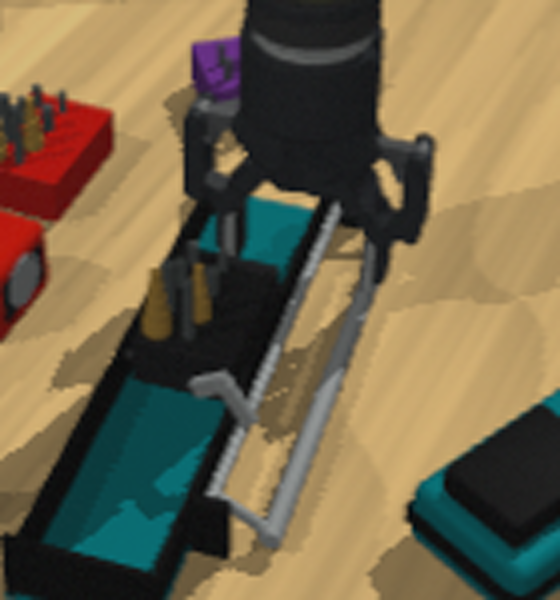

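```bash
cat > gate.py <<'E'
from h import *
# expected pixel of the bar's end and blade tip for several angles (scene view)
c=np.load('c.npy')
def pts(th):
    f=lambda y,z:(46+(y-46)*np.cos(th)+(z-30)*np.sin(th),30-(y-46)*np.sin(th)+(z-30)*np.cos(th))
    return f(78,47),f(12,38),f(12,16),f(22,16)
def w(d,uv,x):
    o,v=ray(d,uv); oc=w2c(c,[o])[0]; vc=w2c(c,o+v)-oc
    return ((oc+vc*((x-oc[0])/vc[:,0])[:,None])*1e3).round(1)
E
python3 - <<'E'
from gate import *
import pickle
p,R,wr_,d,t=pickle.load(open('w5.pkl','rb'))
f=lambda L:np.array(L)/4+[260,140]
print('bar end at x=55',w(d,f([(270,537)]),.055))
print('blade top corner',w(d,f([(190,383),(222,374),(200,397)]),0))
for th in(.8,.9,1,1.1): print(th,np.round(pts(th),1).tolist())
E
```

```text
bar end at x=55 [[55.  79.4 12.8]]
blade top corner [[ 0.  19.1 48.5]
 [ 0.  36.4 60.5]
 [ 0.  24.4 39.9]]
0.8 [[80.5, 18.9], [28.1, 60.0], [12.3, 44.6], [19.2, 37.5]]
0.9 [[79.2, 15.5], [31.1, 61.6], [13.9, 47.9], [20.1, 40.1]]
1 [[77.6, 12.3], [34.4, 62.9], [15.8, 51.0], [21.3, 42.6]]
1.1 [[75.7, 9.2], [37.7, 63.9], [18.1, 54.0], [22.6, 45.0]]
```

```bash
python3 -m creep '{"travel":[[0.1,-0.2,0],[0.05,-0.4,0],[0,-0.4,0],[0,-0.4,0],[0,-0.4,0]],"roll":[0,0,0,0,0],"hand":[33,33,33,33,33]}'
python3 go.py 6 37.5 15
python3 -m creep '{"travel":[[0,-0.4,0],[0,-0.4,0],[0,-0.4,0],[0,-0.3,0],[0,-0.2,0]],"roll":[0,0,0,0,0],"hand":[33,33,33,33,33]}'
python3 go.py 6 37.5 15
python3 - <<'E'
from h import *
import pickle
s,p,R=pose();w=snap('wrist','w6.png')
d=snap('scene','s6.png');t=snap('top','t6.png');pickle.dump((p,R,w,d,t),open('w6.pkl','wb'))
cv2.imwrite('pics/s6c.png',cv2.resize(d['image'][:,:,::-1][140:290,260:400],None,fx=4,fy=4,interpolation=cv2.INTER_CUBIC))
E
```

```text
clock: 6.12
position: [0.5362, 0.0325, 0.0151]
ee_rot: [23.8, 89.8, 33.0]
contact_force: [-0.3, 3.4, 2.9]
finger_gap: 0.0742
t 6.12 chute TCP mm [-121.6   40.6   15.1] F [-0.3  3.4  2.9] gap 74.2 j [  3.  27. -27.  36.   0.  84.]
roll left -0.09 tilt [    2.3     1.5 -1000. ]
to go tool cm [ -0.   -12.76  -0.29]
clock: 6.53
position: [0.5375, 0.0152, 0.0149]
ee_rot: [82.2, 90.0, 91.4]
contact_force: [-0.7, 6.1, 5.7]
finger_gap: 0.0745
t 6.53 chute TCP mm [-104.3   39.1   14.9] F [-0.7  6.1  5.7] gap 74.5 j [  2.  27. -26.  36.   0.  82.]
roll left -0.13 tilt [-0.e+00  7.e-01 -1.e+03]
to go tool cm [-1.000e-02 -1.103e+01 -1.300e-01]
```

View pics/w6.png

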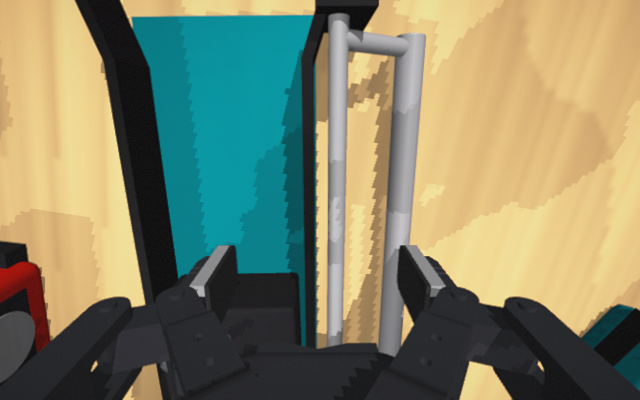

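View pics/s6c.png

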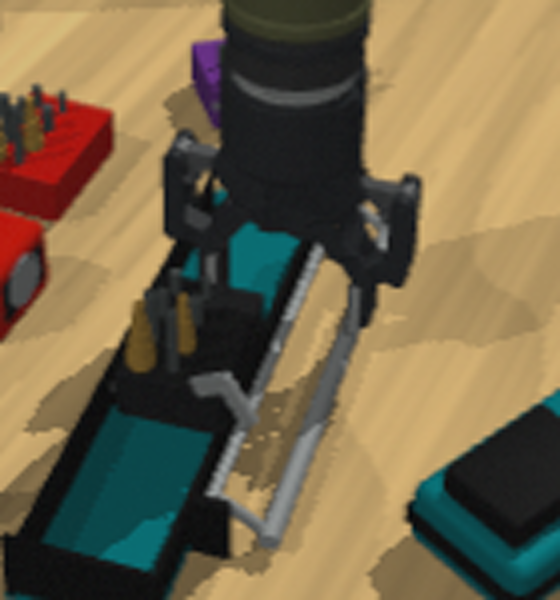

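```bash
python3 -m creep '{"travel":[[0,-0.4,-0.1],[0,-0.5,-0.1],[0,-0.5,0],[0,-0.5,0],[0,-0.5,0]],"roll":[0,0,0,0,0],"hand":[33,33,33,33,33]}'
python3 go.py 6 37.5 15
python3 -m creep '{"travel":[[0,-0.5,0],[0,-0.5,0],[0,-0.5,0],[0,-0.4,0],[0,-0.3,0]],"roll":[0,0,0,0,0],"hand":[33,33,33,33,33]}'
python3 go.py 6 37.5 15
python3 - <<'E'
from h import *
import pickle
s,p,R=pose();w=snap('wrist','w7.png')
d=snap('scene','s7.png');t=snap('top','t7.png');pickle.dump((p,R,w,d,t),open('w7.pkl','wb'))
cv2.imwrite('pics/s7c.png',cv2.resize(d['image'][:,:,::-1][140:290,260:400],None,fx=4,fy=4,interpolation=cv2.INTER_CUBIC))
E
```

```text
clock: 7.1
position: [0.5394, -0.0084, 0.0149]
ee_rot: [77.7, 89.9, 87.0]
contact_force: [-0.5, 4.8, 4.9]
finger_gap: 0.0747
t 7.1 chute TCP mm [-80.8  37.1  14.9] F [-0.5  4.8  4.9] gap 74.7 j [ -1.  27. -26.  37.   0.  80.]
roll left -0.09 tilt [ 1.0e-01  1.2e+00 -1.0e+03]
to go tool cm [-0.02 -8.68  0.05]
clock: 7.52
position: [0.543, -0.0301, 0.0149]
ee_rot: [69.6, 89.9, 78.8]
contact_force: [0.3, 6.9, 4.7]
finger_gap: 0.0743
t 7.52 chute TCP mm [-58.8  37.2  14.9] F [0.3 6.9 4.7] gap 74.3 j [ -3.  28. -25.  37.   0.  78.]
roll left -0.1 tilt [ 3.0e-01  1.4e+00 -1.0e+03]
to go tool cm [-0.01 -6.47  0.05]
```

View pics/w7.png

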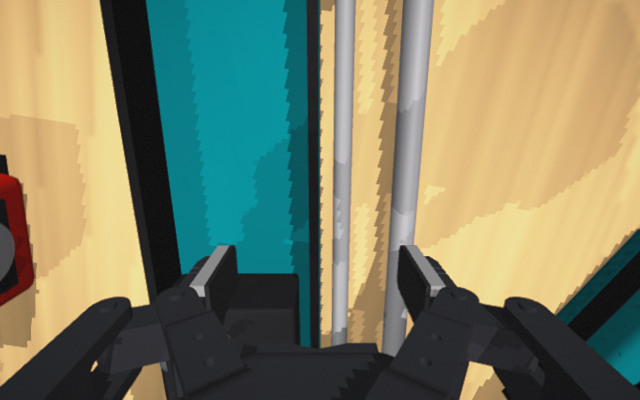

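View pics/s7c.png

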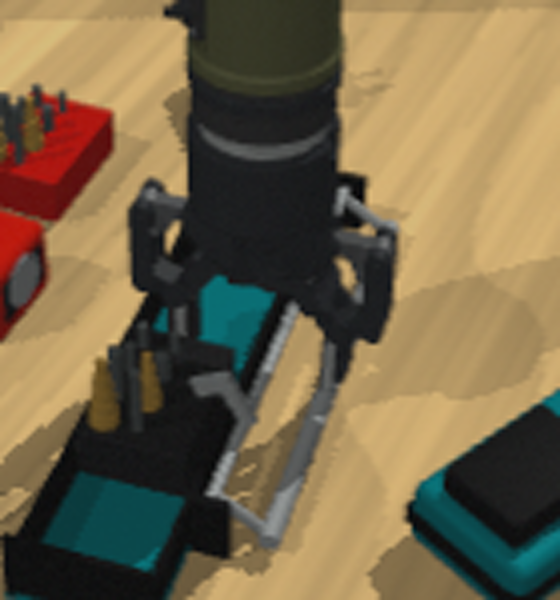

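```bash
python3 -m creep '{"travel":[[0,-0.4,0],[0,-0.5,0],[0,-0.5,0],[0,-0.5,0],[0,-0.4,0]],"roll":[0,0,0,0,0],"hand":[33,33,33,33,33]}'
python3 go.py 6 37.5 15
python3 -m creep '{"travel":[[0,-0.4,0],[0,-0.4,0],[0,-0.4,0],[0,-0.3,0],[0,-0.2,0]],"roll":[0,0,0,0,0],"hand":[33,33,33,33,33]}'
python3 go.py 6 37.5 15
python3 - <<'E'
from h import *
import pickle
s,p,R=pose();w=snap('wrist','w8.png')
d=snap('scene','s8.png');t=snap('top','t8.png');pickle.dump((p,R,w,d,t),open('w8.pkl','wb'))
cv2.imwrite('pics/s8c.png',cv2.resize(d['image'][:,:,::-1][140:290,260:400],None,fx=4,fy=4,interpolation=cv2.INTER_CUBIC))
E
```

```text
clock: 8.08
position: [0.5466, -0.0526, 0.0149]
ee_rot: [78.2, 89.9, 87.5]
contact_force: [1.4, 6.2, 5.1]
finger_gap: 0.0743
t 8.08 chute TCP mm [-36.   37.   14.9] F [1.4 6.2 5.1] gap 74.3 j [ -6.  28. -25.  37.   0.  75.]
roll left -0.08 tilt [ 1.0e-01  1.4e+00 -1.0e+03]
to go tool cm [-0.02 -4.2   0.05]
clock: 8.5
position: [0.5493, -0.0693, 0.0149]
ee_rot: [73.3, 89.9, 82.5]
contact_force: [1.3, 6.5, 4.9]
finger_gap: 0.0742
t 8.5 chute TCP mm [-19.1  37.1  14.9] F [1.3 6.5 4.9] gap 74.2 j [ -7.  28. -24.  38.   0.  74.]
roll left -0.09 tilt [ 2.0e-01  1.5e+00 -1.0e+03]
to go tool cm [-0.02 -2.51  0.05]
```

View pics/w8.png

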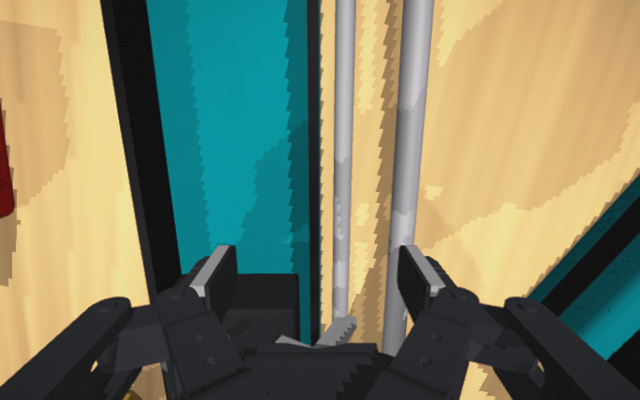

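View pics/s8c.png

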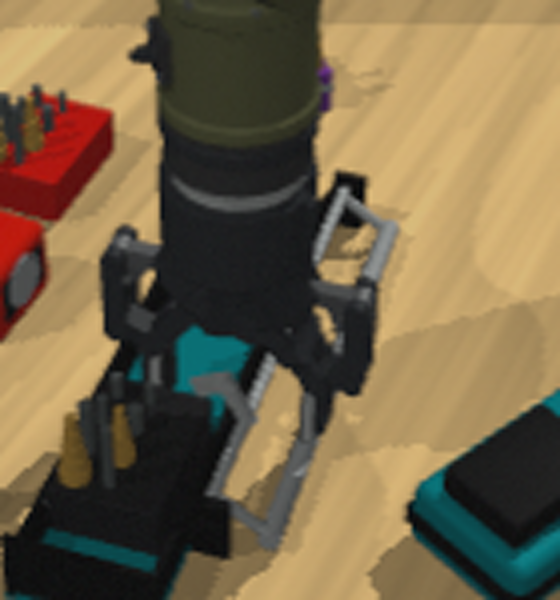

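```bash
python3 -m creep '{"travel":[[0,-0.3,0],[0,-0.3,0],[0,-0.3,0],[0,-0.3,0],[0,-0.2,0]],"roll":[0,0,0,0,0],"hand":[33,33,33,33,33]}'
python3 go.py 6 37.5 15
python3 -m creep '{"travel":[[0,-0.3,0],[0,-0.3,0],[0,-0.2,0],[0,-0.1,0],[0,0,0]],"roll":[0,0,0,0,0],"hand":[33,33,33,33,33]}'
python3 go.py 6 37.5 15
python3 - <<'E'
from h import *
import pickle
s,p,R=pose();w=snap('wrist','w9.png')
d=snap('scene','s9.png');t=snap('top','t9.png');pickle.dump((p,R,w,d,t),open('w9.pkl','wb'))
cv2.imwrite('pics/s9c.png',cv2.resize(d['image'][:,:,::-1][140:290,250:390],None,fx=4,fy=4,interpolation=cv2.INTER_CUBIC))
E
```

```text
clock: 9.07
position: [0.5516, -0.0831, 0.0149]
ee_rot: [73.4, 89.9, 82.6]
contact_force: [1.0, 5.9, 5.7]
finger_gap: 0.0745
t 9.07 chute TCP mm [-5.1 37.1 14.9] F [1.  5.9 5.7] gap 74.5 j [ -9.  29. -23.  38.   0.  72.]
roll left -0.08 tilt [ 2.0e-01  1.4e+00 -1.0e+03]
to go tool cm [-0.02 -1.11  0.05]
clock: 9.48
position: [0.553, -0.0921, 0.0148]
ee_rot: [69.8, 89.9, 79.0]
contact_force: [0.9, 4.8, 4.9]
finger_gap: 0.0745
t 9.48 chute TCP mm [ 4.  37.  14.8] F [0.9 4.8 4.9] gap 74.5 j [ -9.  29. -23.  38.   0.  71.]
roll left -0.09 tilt [ 2.0e-01  1.1e+00 -1.0e+03]
to go tool cm [-0.02 -0.2   0.05]
```

View pics/w9.png

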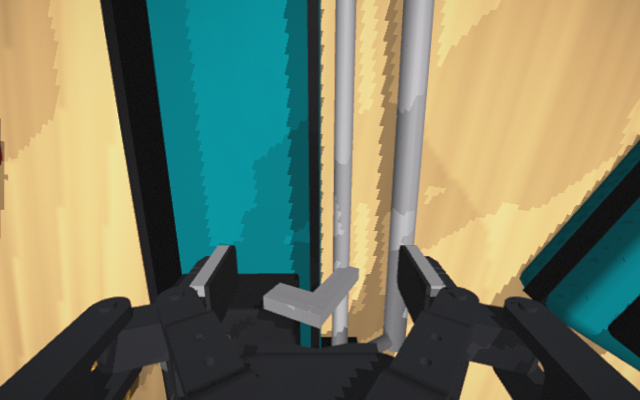

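View pics/s9c.png

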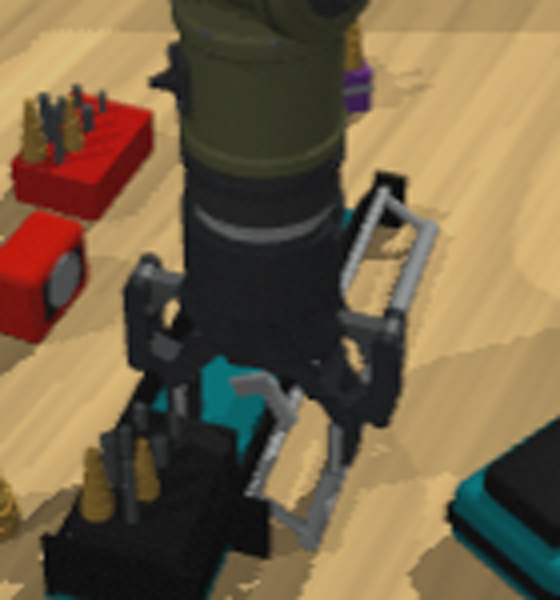

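```bash
python3 - <<'E'
from gate import *
import pickle
p,R,w_,d,t=pickle.load(open('w9.pkl','rb'))
c=np.load('c.npy')
cv2.imwrite('pics/w9c.png',cv2.resize(cv2.convertScaleAbs(w_['image'][:,:,::-1][230:360,170:440],alpha=1.8,beta=15),None,fx=2.9,fy=2.9,interpolation=cv2.INTER_CUBIC))
f=lambda L:np.array(L)/4+[250,140]
print('rack bits/front top edge scene',w2c(c,onz(d,f([(75,538),(210,566),(238,432)]),.036))*1e3)
print('blade',w(d,f([(232,385),(262,376),(242,398)]),0), 'bar end',w(d,f([(308,540)]),.055))
print('rear top/bot wrist',w2c(c,wonz(p,R,w_,[(298,290)],.036))*1e3,w2c(c,wonz(p,R,w_,[(298,275)],.004))*1e3)
E
```

```text
rack bits/front top edge scene [[108.48094404 -21.47732042  36.        ]
 [103.9850863   44.97363967  36.        ]
 [ 19.92914029  30.10609649  36.        ]]
blade [[ 0.  20.2 47.4]
 [ 0.  36.4 59.1]
 [ 0.  25.5 39.6]] bar end [[55.  78.4 10.1]]
rear top/bot wrist [[ 5.24424879 28.0329317  36.        ]] [[16.5941792  25.98043484  4.        ]]
```

View pics/w9c.png

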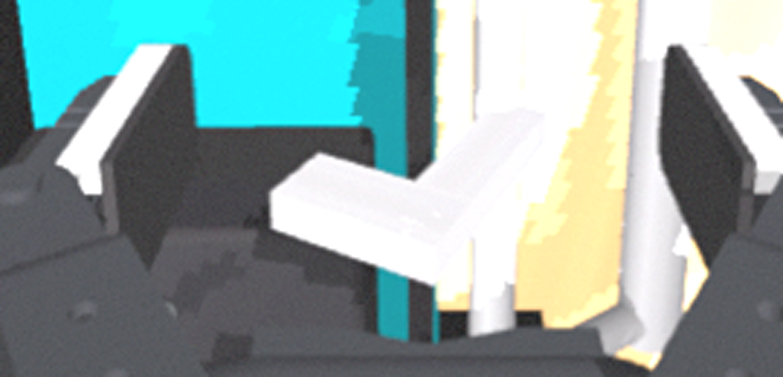

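```bash
python3 -m creep '{"travel":[[0,0.2,0],[0,0.3,0],[0,0.3,0],[0,0.1,0],[0,0,0]],"roll":[0,0,0,0,0],"hand":[33,33,33,33,33]}'
python3 go.py -5 37.5 15
python3 - <<'E'
from h import *
import pickle
s,p,R=pose();w=snap('wrist','w10.png')
d=snap('scene','s10.png')
cv2.imwrite('pics/w10c.png',cv2.resize(cv2.convertScaleAbs(w['image'][:,:,::-1][200:360,170:440],alpha=1.8,beta=15),None,fx=2.9,fy=2.9,interpolation=cv2.INTER_CUBIC))
cv2.imwrite('pics/s10c.png',cv2.resize(d['image'][:,:,::-1][140:290,250:390],None,fx=4,fy=4,interpolation=cv2.INTER_CUBIC))
E
```

```text
clock: 10.05
position: [0.5513, -0.0842, 0.0148]
ee_rot: [-111.5, 89.9, -102.3]
contact_force: [0.9, -1.9, 4.5]
finger_gap: 0.0747
t 10.05 chute TCP mm [-4.1 36.6 14.8] F [ 0.9 -1.9  4.5] gap 74.7 j [ -9.  29. -23.  38.  -0.  72.]
roll left -0.13 tilt [-3.0e-01 -1.5e+00 -1.0e+03]
to go tool cm [-0.02  0.09  0.09]
```

View pics/w10c.png

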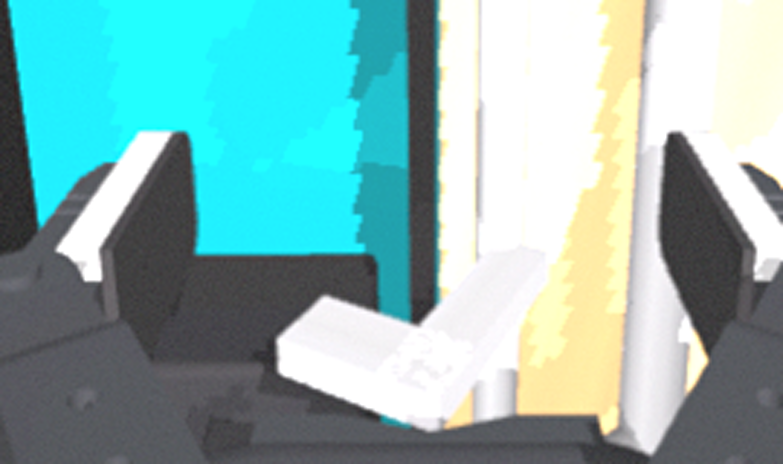

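View pics/s10c.png

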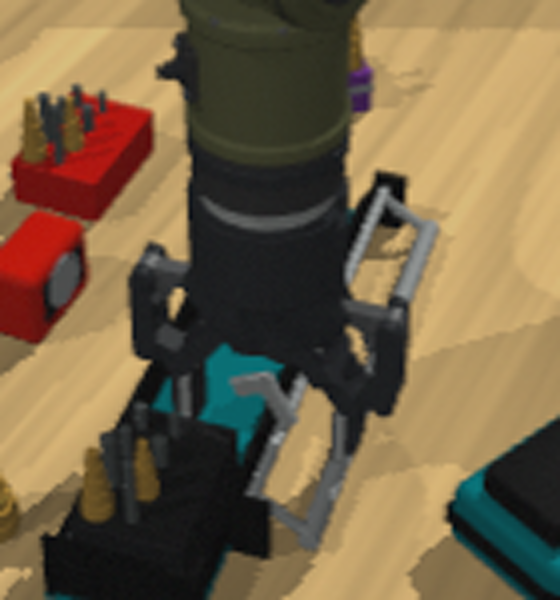

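```bash
python3 -m creep '{"travel":[[-0.4,0,0],[-0.7,0,0],[-0.8,0,0],[-0.8,0,0],[-0.8,0,0]],"roll":[0,0,0,0,0],"hand":[33,33,33,33,33]}'
python3 -m creep '{"travel":[[-0.8,0,0],[-0.8,0,0],[-1,0,0],[-1.5,0,0],[-2,0,0]],"roll":[0,0,0,0,0],"hand":[33,33,33,33,33]}'
python3 -m creep '{"travel":[[-2.5,0,0],[-2.5,0,0],[-2,0,0],[-1,0,0],[0,0,0]],"roll":[0,0,0,0,0],"hand":[33,33,33,33,33]}'
python3 go.py
python3 - <<'E'
from h import *
import pickle
s,p,R=pose();w=snap('wrist','w11.png')
d=snap('scene','s11.png');t=snap('top','t11.png');pickle.dump((p,R,w,d,t),open('w11.pkl','wb'))
cv2.imwrite('pics/s11c.png',cv2.resize(d['image'][:,:,::-1][160:310,250:390],None,fx=4,fy=4,interpolation=cv2.INTER_CUBIC))
E
```

```text
clock: 10.57
position: [0.5501, -0.0833, 0.0502]
ee_rot: [155.7, 89.8, 164.9]
contact_force: [-0.8, 0.4, -0.4]
finger_gap: 0.0744
clock: 10.98
position: [0.5505, -0.0834, 0.1109]
ee_rot: [158.0, 89.9, 167.2]
contact_force: [0.3, -0.9, -0.4]
finger_gap: 0.0745
clock: 11.4
position: [0.5533, -0.084, 0.1938]
ee_rot: [-17.5, 89.7, -8.3]
contact_force: [0.3, -0.1, 0.4]
finger_gap: 0.0743
t 11.4 chute TCP mm [ -4.   38.6 193.8] F [ 0.3 -0.1  0.4] gap 74.3 j [-9. 19. -8. 62.  0. 72.]
roll left -0.11 tilt [ 5.5e+00 -8.0e-01 -1.0e+03]
```

View pics/w11.png

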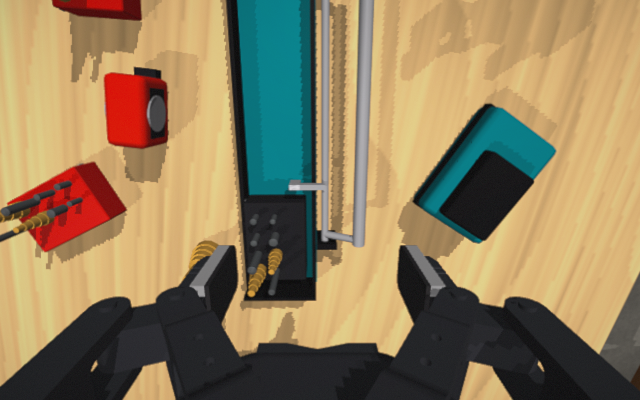

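View pics/s11c.png

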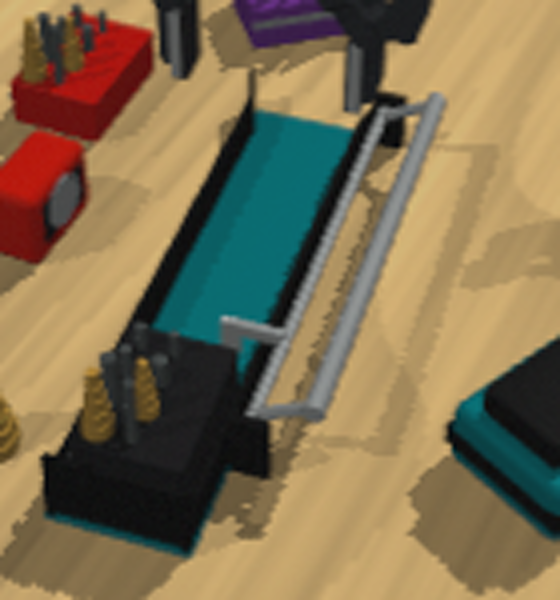

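```bash
python3 - <<'E'
from gate import *
import pickle
p,R,w_,d,t=pickle.load(open('w11.pkl','rb'))
f=lambda L:np.array(L)/4+[250,160]
print('bar end',w(d,f([(318,412)]),.055))
print('rack rear bottom/top',w2c(c,wonz(p,R,w_,[(246,196),(306,196)],.004)).round(4),w2c(c,wonz(p,R,w_,[(246,206),(305,206)],.036)).round(4))
print('blade',w2c(c,wonz(p,R,w_,[(289,187)],.038)).round(4))
cv2.imwrite('pics/w11c.png',cv2.resize(cv2.convertScaleAbs(w_['image'][:,:,::-1][150:320,220:380],alpha=1.8,beta=15),None,fx=4,fy=3.5,interpolation=cv2.INTER_CUBIC))
E
```

```text
bar end [[55.  82.6 47.9]]
rack rear bottom/top [[ 0.0171 -0.0368  0.004 ]
 [ 0.0173  0.0264  0.004 ]] [[ 0.0181 -0.0301  0.036 ]
 [ 0.0183  0.0264  0.036 ]]
blade [[-0.001   0.0117  0.038 ]]
```

View pics/w11c.png

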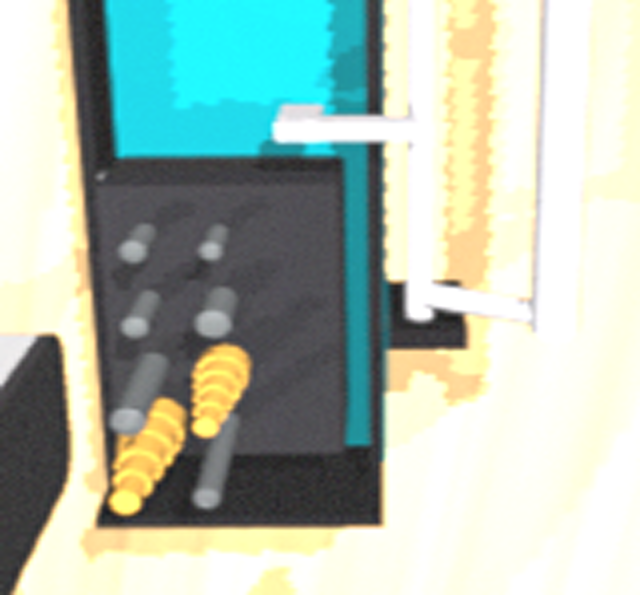

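Gate shut, with the rack's rear about 17 mm past the gate plane, straight and flat. The arm is clear, so I'm handing in.

```bash
python3 -m creep '{"travel":[[0,0,0],[0,0,0],[0,0,0],[0,0,0],[0,0,0]],"roll":[0,0,0,0,0],"hand":[33,33,33,33,33]}'
python3 -c "
from station import manip
print(manip.finish_job())"
```

```text
clock: 11.97
position: [0.5513, -0.0836, 0.1903]
ee_rot: [160.3, 90.0, 169.5]
contact_force: [-0.3, 0.3, 0.4]
finger_gap: 0.0744
the job is handed in; nothing more can be done
None
```

The job is done and handed in at about 12 s, with the gate shut behind the rack. One finger pressed the bar to a gate angle of about 0.95. The other pushed the rack under the open gate, backed off it by 8 mm, and only then did the arm rise and let the gate close.

**Last checks:**
- **Rack:** its rear face is at chute x ≈ +17 to 18 mm, so the origin is near 59 mm. It needed at least 45 mm, and the stop is at 72 mm. It lies flat and straight, a few mm off centre in the chute towards the -y wall.
- **Gate:** the blade edge was measured at x ≈ -1 mm, y ≈ 12 mm, as it should be when shut. The bar end is at z ≈ 48 mm (47 mm expected), but the scene camera put its y at 82.6 mm, about 5 mm more than the stated 78 mm. I took that as a picking error, as the other readings agreed.
- **Forces:** the readings at the end of each call stayed below about 9 N.
- **Bystanders:** the tape measure, step drill, battery and look-alike racks appear untouched in the pictures. I did not measure their positions again.

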